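# Lean the rinsed drip grid against the splash guard to drain

## Task

The drip grid has been rinsed and is standing in the small steel pan. Lift it out and lean it on its short edge against the splash guard to drain, square to the guard and roughly 10 to 30 degrees from upright: foot gently down on the rubber mat, back against the guard's top edge, and only then let go. The guard may be folded back a little, so feel for it and do not force it; leave the pan and the other things on the cart where they are.

Things in the scene. Friction and masses are not known exactly. Their poses are not given: they have to be found in the camera images.
- grid: flat slatted steel drip grid, 190 mm long (z), 130 wide (y), 8 thick (x), about 0.3 kg; each end is a solid band 36 mm deep, good to grip. Origin at its centre; z points to the end that is up at the start. One end stands in the corner of the pan's floor and the lower face leans on the pan's rim: z leans about 39 degrees from vertical, the top 65 mm stick out past the rim
- pan: loose open steel catering pan, about 0.55 kg: body 92 (x) x 160 (y) x 100 mm high, 4 mm walls and floor, flat flange at the rim 108 x 176 mm over all. Origin at the centre of its underside, z up. The grid's foot stands inside against the +x wall; the grid leans out over the -x rim, roughly towards the robot
- mat: black rubber mat fixed on the cart along the foot of the guard: 100 mm deep, 320 long, 5 thick. Origin at cart-top level in the middle of the edge that touches the guard; x points from the mat to the guard, y along the guard, z up. It spans x -100 to 0 and y -160 to 160 mm; its top is at z = 5 mm
- guard: splash guard, an upright steel sheet 330 mm long (y), 115 high, 6 thick, rounded top edge, on a foot screwed to the cart. Origin and axes as the mat's; only this fixed foot is reported. Upright, its front face is the plane x = 0. It folds back (top towards +x) on stiff hinges at x = 3, z = 6 mm and is set at 0 to 15 degrees, different each time and not reported; it does not give to light pushes
- portafilter: bystander: bottomless portafilter lying on the cart, a steel ring 69 mm across and 32 mm high with a rosewood grip, about 230 mm long over all. Origin under the ring's centre, grip towards its -x
- saucer_a: bystander: cream porcelain saucer, 145 mm across, 18 mm high. Origin at the centre of its underside
- saucer_b: bystander: a second, like cream porcelain saucer, 145 mm across, 18 mm high. Origin at the centre of its underside
- thermometer: bystander: milk thermometer lying on the cart, dial 44 mm across standing on its rim, stem to its +x, 140 mm long over all. Origin on the cart under the dial's face
Mind the look-alikes: they are no part of the job. What is meant by the grid is not green or red, and is the larger of those in its own colour.

How it is judged:
On the way, in this order (a step that is already met when the one before it is completed fails the run):
1. the grid is lifted clear of the pan (contact force between grid and the fingers above 0.5 N and contact force between grid and pan below 0.05 N and height (world z) of grid above 0.18 m), for 0.1 s.
2. still held, the grid has its foot on the mat and its back against the guard (contact force between grid and the fingers above 0.5 N and contact force between grid and mat above 0.3 N and contact force between grid and guard above 0.3 N), for 0.2 s.
At the end, for the whole second after the job is handed in: the grid, released and at rest, stands on a short edge on the mat and leans on the guard, 8 to 33 degrees from upright, its width within 8 degrees of parallel to the guard and its middle within 100 mm of the guard's middle; the pan stands upright within 30 mm of its place (angle between the z axis of grid and the z axis of mat, either way round between 0.14 and 0.58 rad and angle between the y axis of grid and the y axis of guard, either way round below 0.14 rad and z of grid in the frame of mat between 0.07 and 0.108 m and y of grid in the frame of mat between -0.1 and 0.1 m and contact force between grid and mat above 0.2 N and contact force between grid and guard above 0.1 N and linear speed of grid below 0.02 m/s and angular speed of grid below 0.1 rad/s and contact force between grid and the fingers below 0.05 N and distance of pan from where it was at the start of the episode below 0.03 m and angle between pan's own z axis and vertical below 0.1 rad); the robot touches nothing.
It fails at once if the grid is let fall: moving faster than 0.3 m/s with no finger on it (contact force between grid and the fingers below 0.05 N and linear speed of grid above 0.3 m/s).
It fails at once if the grid is banged or forced against the guard or the mat (over 40 N) (contact force between grid and guard above 40 N or contact force between grid and mat above 40 N).
It fails at once if the pan is knocked over or pushed away (over 50 mm) (distance of pan from where it was at the start of the episode above 0.05 m or angle between pan's own z axis and vertical above 0.35 rad).
It fails at once if the portafilter, a saucer or the thermometer is moved more than 20 mm (distance of any of portafilter, saucer_a, saucer_b, thermometer from where it was at the start of the episode above 0.02 m).
It also fails if it takes over 38 s, if anything falls off the work surface, if the arm or the gripper's body presses on something with over 40 N, if the wrist force passes 120 N, or if a joint passes its speed limit or range.

## Robot

A 6-joint arm with a two-finger parallel gripper is mounted at the origin on the work surface. World frame = base frame: x ahead of the robot, y to its left, z up, the work surface at z = 0. Lengths are in m, angles in rad, forces in N, time in s.
With the tool pointing down it reaches from about 0.225 to 0.875 m from the base axis. Payload 3.4 kg.
Tool frame: the origin (TCP) lies at the centre of the arm's flange, where the gripper is bolted on; the fingertips stand manip.tcp_to_tips ahead of it and the grasp point (between the pads) lies 155 mm ahead of it (manip.tcp_to_tips is the distance from the TCP to the fingertips, in m); z points along the fingers, y is the line along which they close (so a half turn about z gives the same grasp; the last joint's range is limited). The gripper opens to 85 mm and grips with 20 to 120 N. Pads are 22 mm wide; open, the fingers measure 114 mm over their backs; the gripper's body (76 mm by 85 mm) begins 54 mm behind the grasp point. The pads swing forward as they close: fully open they stand 13 mm farther back than shut.
Start: joints at [-1.296, 0.276, 1.505, -0, 1.361, -0.121], TCP at [0.222, -0.531, 0.405] pointing down, gripper open.
Joint ranges: [-2.89, 2.89], [-0.75, 2.08], [0.22, 2.7], [-1.18, 4.32], [0.11, 2.71], [-2.7, 2.7]. Speed limits (rad/s): [2.57, 2.57, 3.14, 3.14, 3.14, 3.14].

## Interface

Orientations are given as a unit quaternion [w, x, y, z].
In Python, from rig import sensors, imaging, manip gives the robot as it stands. The module is installed in compiled form; this text tells all that it offers.
- The arm moves only by the tool jog_arm, never from a script. Its argument "plan" is a list of rows, each an object of numbers: "dx", "dy", "dz": the shift along the tool's x, y, z in mm; "ax", "ay", "az": the turn, a rotation vector about the tool's x, y, z in units of 6 degrees (1.0 is 6 degrees); "grip": the closure, from 0 (fully open) to 1 (shut). A call has 1 to 20 rows; each row shifts and turns the commanded pose from where the row before left it, along the tool's axes as they then stand; what a row does not reach is not made up. A row lasts 1/12 s, in which the tool goes at most 41.7 mm and 7.16 degrees, less where a joint would pass 70% of its speed; a pose out of reach is approached as far as the arm can. A call is refused whole if a number of a shift passes 41.7 or a number of a turn 1, either way. A call with a gripper value outside its range is refused whole. The fingers move at their own pace and stop on an object; "grip_force" is the grip in N (left out, the last holds). Time passes only in rows, so rows that do not move let the fingers close. It gives the time, the measured TCP pose, the force, the opening and the grip force at its end, in the units of the state.
- sensors.get_state(): the state, without advancing time (a new reading comes with each control period).
- imaging.get_image(name): name is "scene" or "top" or "wrist"; returns a dict with "image" (420x560x3 uint8, red, green, blue), "K" (3x3 intrinsics, pixels), "extrinsics" (4x4, takes a point from world to camera coordinates). Camera axes: x right, y up, looking along -z (the intrinsics and any distortion apply to the point x, -y, -z); pixel columns grow to the right and rows downward; lengths in m; the calibration is good to about 2 mm. A picture is of the moment at which its call begins. There is no depth.
- manip.sign_off(): hands the job in; it is judged then, once.
The state is a dict: "clock": time; "qpos": joint angles; "qd": joint speeds; "effort": joint torques, N m; "position": TCP position; "ee_rot": TCP orientation; "contact_force": force on the tool from outside, world axes, zero at the start; "moment": the same for the moment, N m; "width": finger opening in m; "gripper_force": force on a finger pad.
Only numpy, scipy, OpenCV 4.12 (cv2) and the standard library are available. Lean on these libraries where they do the work, as an engineer would, in place of code of your own. Each camera call takes 0.05 s, during which the arm holds its last target. There are 200 camera calls.

## Working session

There is one attempt and no reset: what is moved stays moved. The work goes in short steps, Python scripts to look and compute and a tool call to move; the robot and the scene stay as the last step left them, time stands still between calls to the robot, and variables do not carry over. Pictures are saved under pics/ and viewed, at most 10 in all, crops included, and the job is handed in when it is done.

Besides the shell and the picture viewer there is one more tool, called after "Emit:" as name(argument=value, ...) on one line, values as JSON. jog_arm: Moves the arm, as the interface text tells. Its arguments: {"type":"object","properties":{"plan":{"type":"array"},"grip_force":{"type":"number"}},"required":["plan"]}

```bash
mkdir -p pics && cat > h.py <<'E'
import numpy as np, cv2
from rig import sensors, imaging, manip
from scipy.spatial.transform import Rotation as R
def snap(name, fn):
    d=imaging.get_image(name); cv2.imwrite(f'pics/{fn}.png', d['image'][...,::-1]); np.savez(f'pics/{fn}.npz',**d); return d
def load(fn): return dict(np.load(f'pics/{fn}.npz'))
def ray(d,u,v):
    E=d['extrinsics']; p=np.linalg.solve(d['K'],[u,v,1.]); c=np.array([p[0],-p[1],-p[2]])
    return -E[:3,:3].T@E[:3,3], E[:3,:3].T@c
def onz(d,u,v,z):
    o,r=ray(d,u,v); return o+r*(z-o[2])/r[2]
def tri(d1,p1,d2,p2):
    o1,r1=ray(d1,*p1); o2,r2=ray(d2,*p2)
    s=np.linalg.lstsq(np.c_[r1,-r2],o2-o1,rcond=None)[0]
    a,b=o1+s[0]*r1,o2+s[1]*r2; return (a+b)/2, np.linalg.norm(a-b)
def proj(d,P):
    c=d['extrinsics']@np.r_[P,1.]; q=d['K']@[c[0],-c[1],-c[2]]; return q[:2]/q[2]
E
python3 - <<'E'
from h import *
np.set_printoptions(precision=4,suppress=True)
for n in ['scene','top']:
    d=snap(n,n+'0'); print(n,d['K'].tolist(),-d['extrinsics'][:3,:3].T@d['extrinsics'][:3,3])
a,b=[cv2.imread(f'pics/{n}0.png') for n in('scene','top')]
print(manip.tcp_to_tips, sensors.get_state())
E
```

```text
scene [[441.827369152174, 0.0, 276.7967753211305], [0.0, 441.827369152174, 214.24788911900467], [0.0, 0.0, 1.0]] [1.0129 0.5157 0.6281]
top [[417.4073140380493, 0.0, 284.1143445671028], [0.0, 417.4073140380493, 210.71064000043995], [0.0, 0.0, 1.0]] [ 0.4487 -0.0917  1.1723]
0.1734 {'clock': 0.1, 'qpos': array([-1.296 ,  0.2766,  1.506 ,  0.    ,  1.3607, -0.121 ]), 'qd': array([ 0.0016, -0.0021, -0.0037,  0.0002,  0.0014, -0.0006]), 'effort': array([  0.0027, -41.7696, -24.6405,   0.0001,   0.0058,  -0.    ]), 'position': array([ 0.2216, -0.5304,  0.4039]), 'ee_rot': array([-0.0008,  0.9805,  0.1966, -0.    ]), 'contact_force': array([ 0.1015, -0.0124, -0.6561]), 'moment': array([ 0.0293,  0.0557, -0.0499]), 'gripper_force': 0.0, 'width': 0.08518181299349573}
```

View pics/scene0.png

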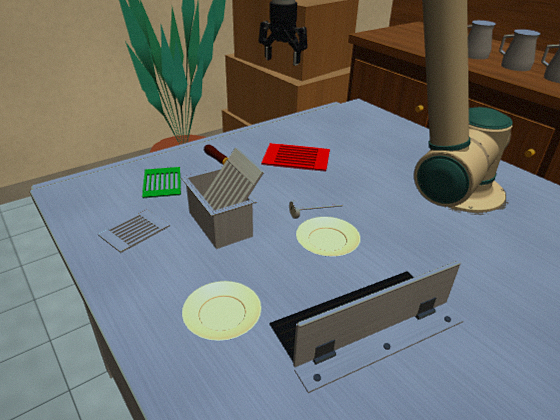

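View pics/top0.png

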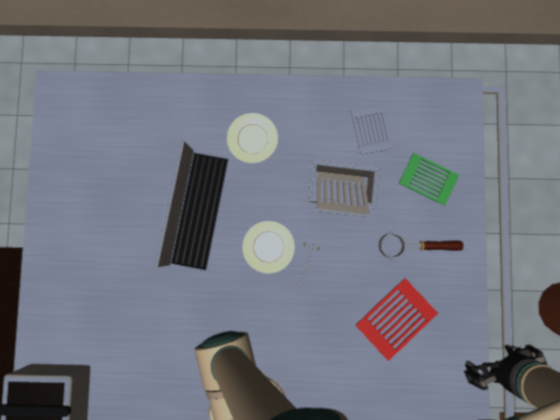

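Candidates for the grid:
- Steel grid in the pan: scene (238,180), top (343,192).
- Small steel grid lying flat: scene (135,231), top (370,132).
- Green: scene (162,181), top (430,178).
- Red: scene (296,156), top (397,318).

I choose the steel one standing in the pan. It isn't green or red, and it is the larger of the two steel ones. I'll check it in a close crop.

```bash
python3 - <<'E'
from h import *
a,b=cv2.imread('pics/top0.png'),cv2.imread('pics/scene0.png')
A=cv2.resize(b[140:255,180:270],None,fx=4.4,fy=4.4,interpolation=cv2.INTER_CUBIC)[:506]
B=cv2.resize(a[150:225,300:390],None,fx=4.4,fy=4.4,interpolation=cv2.INTER_CUBIC)
C=np.zeros((506,800,3),np.uint8);C[:A.shape[0],:396]=A;C[:B.shape[0],400:400+B.shape[1]]=B
cv2.imwrite('pics/c1.png',C)
# mat from top: dark mask
d=load('top0');g=a.max(2).astype(int)
m=((g<45)).astype(np.uint8);m[:, :150]=0;m[:,240:]=0;m[:140]=0;m[280:]=0
m=cv2.morphologyEx(m,cv2.MORPH_CLOSE,np.ones((5,5)))
c=max(cv2.findContours(m,0,2)[0],key=cv2.contourArea);r=cv2.minAreaRect(c);print(r)
for p in cv2.boxPoints(r):print(p,onz(d,*p,.005))
E
```

```text
((199.03846740722656, 210.80767822265625), (33.731971740722656, 111.39395141601562), 11.309932708740234)
[171.57693 262.1154 ] [0.40044725 0.22808784 0.005     ]
[193.4231 152.8846] [0.71024418 0.17956372 0.005     ]
[226.5     159.49997] [0.69300256 0.08473759 0.005     ]
[204.65384 268.73077] [0.38417233 0.1352804  0.005     ]
```

View pics/c1.png

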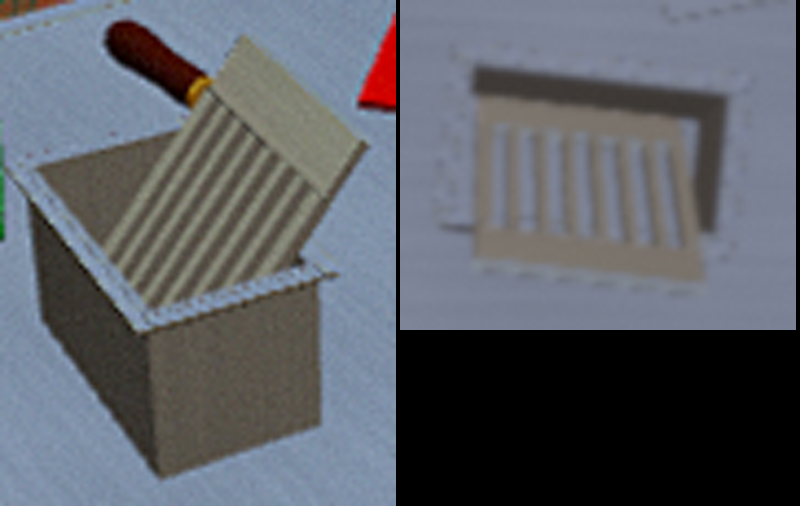

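The crop shows the chosen steel grid leaning out of the pan. Its top corners are at scene (235,148) for −y and (263,173) for +y, and at top (368.6,213.6) for −y and (317.7,209.5) for +y. I'll triangulate these.

```bash
python3 - <<'E'
from h import *
np.set_printoptions(precision=4,suppress=True)
s,t=load('scene0'),load('top0')
Pm=tri(s,(235,148.4),t,(368.6,213.6));Pp=tri(s,(263,173.4),t,(317.7,209.5));print(Pm,Pp,np.linalg.norm(Pm[0]-Pp[0]))
for p in [(317.3,165.9),(364.8,172)]: print('rim +x inner',onz(t,*p,.1))
print('pan in -y/+x wall row',onz(t,300+(714-400)/4.4,150+230/4.4,.1))
for p in [(216.8,248.6),(252.7,236.6),(189.8,213.2)]: print('pan bottom',onz(s,*p,0))
# mat front (robot-side) edge & ends
a=cv2.imread('pics/top0.png');h=cv2.resize(a[135:280,150:240],None,fx=4,fy=4,interpolation=cv2.INTER_CUBIC)
b=cv2.imread('pics/scene0.png');k=cv2.resize(b[255:400,260:470],None,fx=2,fy=2,interpolation=cv2.INTER_CUBIC)
C=np.zeros((580,790,3),np.uint8);C[:,:360]=h;C[:k.shape[0],365:365+420]=k;cv2.imwrite('pics/c2.png',C)
E
```

```text
(array([ 0.5345, -0.2901,  0.1517]), np.float64(0.0005917492935078553)) (array([ 0.542 , -0.1653,  0.1467]), np.float64(0.0019114068958050567)) 0.12512512126086664
rim +x inner [ 0.6609 -0.1666  0.1   ]
rim +x inner [ 0.6473 -0.2901  0.1   ]
pan in -y/+x wall row [ 0.5686 -0.3073  0.1   ]
pan bottom [ 0.6683 -0.1596  0.    ]
pan bottom [ 0.58   -0.1499  0.    ]
pan bottom [ 0.655  -0.3143  0.    ]
```

View pics/c2.png

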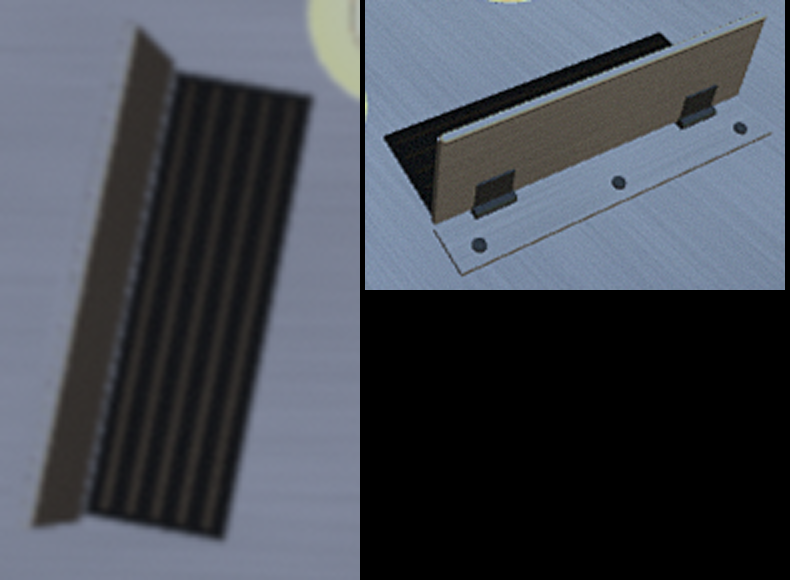

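```bash
cat > geo.py <<'E'
from h import *
np.set_printoptions(precision=4,suppress=True)
s,t=load('scene0'),load('top0')
fl,fr,nr,nl=[onz(t,*p,.005) for p in [(194,153.5),(228.25,159.25),(205.75,269.25),(172,263)]]
if __name__=='__main__':
    print(fl,fr,nr,nl)
    print('sizes',[np.linalg.norm(a-b) for a,b in[(fl,fr),(nl,nr),(fl,nl),(fr,nr)]])
M=(fl+nl)/2;
import math
v=((nl-fl)+(nr-fr));th=math.atan2(v[1],v[0]) # mat +y dir
y=np.array([np.cos(th),np.sin(th),0]);x=np.array([y[1],-y[0],0]);C=(fl+fr+nr+nl)/4;O=C+.05*x;O[2]=0
yaw=math.degrees(th)
if __name__=='__main__':
    print('O',O,'C',C,'M',M,'ydir',yaw,'x',x)
    for a,b in [((296.5,325),(183.25,141.75)),((459,264),(158.25,266.25))]:
        P,e=tri(s,a,t,b);q=P-O;print('guard top',P,e,'in mat',q@x,q@y,q[2])
    import numpy as np
    u1=onz(t,183.25,141.75,.113);u2=onz(t,158.25,266.25,.113)
    for u in(u1,u2):print((u-O)@x,(u-O)@y)
E
python3 geo.py
```

```text
[0.7085 0.1778 0.005 ] [0.6938 0.0798 0.005 ] [0.3828 0.1322 0.005 ] [0.398  0.2268 0.005 ]
sizes [np.float64(0.09915425337013616), np.float64(0.0958371005161859), np.float64(0.31430330328090184), np.float64(0.31539403776001357)]
O [0.5538 0.2035 0.    ] C [0.5458 0.1542 0.005 ] M [0.5533 0.2023 0.005 ] ydir 170.73837000449888 x [0.1609 0.987  0.    ]
guard top [0.7175 0.1818 0.1084] 0.00418891527008903 in mat 0.004931615756646964 -0.16504877999406364 0.10836591248302813
guard top [0.3929 0.2353 0.1033] 0.0014600609843536116 in mat 0.005473190675976444 0.16394142753289764 0.10334405150651416
0.0046901361255649 -0.16232732265700803
0.0020966543046148367 0.16244922692585842
```

```bash
cat > plan.py <<'E'
from h import *
np.set_printoptions(precision=3,suppress=True)
def axes(psi,tilt):  # y horizontal yaw psi deg; tool z tilted towards +psi by tilt deg from down
    p,a=np.radians([psi,tilt]);e=np.array([np.cos(p),np.sin(p),0]);k=np.array([0,0,1.])
    z=np.sin(a)*e-np.cos(a)*k; y=np.cos(a)*e+np.sin(a)*k
    return R.from_matrix(np.c_[np.cross(y,z),y,z])
def cur():
    s=sensors.get_state();q=s['ee_rot'];return s['position'],R.from_quat([q[1],q[2],q[3],q[0]]),s
def go(T,Rt):
    p,r,s=cur();print('pos',p,'q',s['qpos'],'F',s['contact_force'],'w',s['width'])
    v=(r.inv()*Rt).as_rotvec(degrees=True)/6;print('turn units',v,'max',abs(v).max())
    print('shift mm in final axes',Rt.inv().apply(T-p)*1e3)
    print('shift mm in present axes',r.inv().apply(T-p)*1e3)
def tcp_for(g,Rt): return np.asarray(g)-.155*Rt.as_matrix()[:,2]
E
python3 - <<'E'
from plan import *
Rt=axes(-4.4,39);T=tcp_for([.548,-.229,.137],Rt);print(T,Rt.as_matrix())
go(T-.09*Rt.as_matrix()[:,2],Rt)
E
```

```text
[ 0.451 -0.222  0.257] [[ 0.077  0.775  0.627]
 [ 0.997 -0.06  -0.048]
 [-0.     0.629 -0.777]]
pos [ 0.222 -0.53   0.404] q [-1.296  0.277  1.506  0.     1.361 -0.121] F [ 0.102 -0.012 -0.656] w 0.08518181299349573
turn units [ -5.837   3.553 -10.067] max 10.066782330200619
shift mm in final axes [325.514  66.933 152.662]
shift mm in present axes [ 280.015 -222.292   76.957]
```

Emit:
jog_arm(plan=[{"ax": -0.49,"ay": 0.3,"az": -0.84,"grip": 0.4},{"ax": -0.49,"ay": 0.3,"az": -0.84,"grip": 0.4},{"ax": -0.49,"ay": 0.3,"az": -0.84,"grip": 0.4},{"ax": -0.49,"ay": 0.3,"az": -0.84,"grip": 0.4},{"ax": -0.49,"ay": 0.3,"az": -0.84,"grip": 0.4},{"ax": -0.49,"ay": 0.3,"az": -0.84,"grip": 0.4},{"ax": -0.49,"ay": 0.3,"az": -0.84,"grip": 0.4},{"ax": -0.49,"ay": 0.3,"az": -0.84,"grip": 0.4},{"ax": -0.49,"ay": 0.3,"az": -0.84,"grip": 0.4},{"ax": -0.49,"ay": 0.3,"az": -0.84,"grip": 0.4},{"ax": -0.49,"ay": 0.3,"az": -0.84,"grip": 0.4},{"ax": -0.45,"ay": 0.25,"az": -0.83,"grip": 0.4}], grip_force=60)

```text
$.plan[0]: bad value
```

Emit:
jog_arm(plan=[{"dx": 32.5,"dy": 6.7,"dz": 15,"grip": 0.4},{"dx": 32.5,"dy": 6.7,"dz": 15,"grip": 0.4},{"dx": 32.5,"dy": 6.7,"dz": 15,"grip": 0.4},{"dx": 32.5,"dy": 6.7,"dz": 15,"grip": 0.4},{"dx": 32.5,"dy": 6.7,"dz": 15,"grip": 0.4},{"dx": 32.5,"dy": 6.7,"dz": 15,"grip": 0.4},{"dx": 32.5,"dy": 6.7,"dz": 15,"grip": 0.4},{"dx": 32.5,"dy": 6.7,"dz": 15,"grip": 0.4},{"dx": 32.5,"dy": 6.7,"dz": 15,"grip": 0.4},{"dx": 32.5,"dy": 6.7,"dz": 15,"grip": 0.4},{"grip": 0.4},{"grip": 0.4}])

```text
$.plan[0]: bad value
```

```bash
python3 - <<'E'
from plan import *
Rt=axes(-4.4,39);T=tcp_for([.548,-.229,.137],Rt)
go(T,Rt)
d=snap('wrist','w1')
for P in [(.535,-.29,.152),(.541,-.166,.152)]: print(proj(d,np.array(P)))
E
```

```text
pos [ 0.222 -0.53   0.404] q [-1.296  0.277  1.506  0.     1.361 -0.121] F [ 0.102 -0.012 -0.656] w 0.08518181299349573
turn units [ -5.837   3.553 -10.067] max 10.066782330200619
shift mm in final axes [325.514  66.933 242.662]
shift mm in present axes [ 330.429 -196.392  146.869]
[ -42.038 -948.391]
[ -529.767 -1345.199]
```

View pics/w1.png

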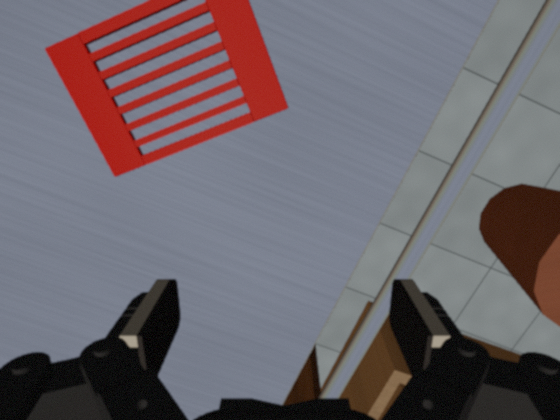

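Both calls were refused, so the arm has not moved; the wrist view still shows only the red grid. The rows probably need every key, so I'll try one full row.

Emit:
jog_arm(plan=[{"dx": 0,"dy": 0,"dz": 0,"ax": -0.49,"ay": 0.3,"az": -0.84,"grip": 0.4}], grip_force=60)

```text
clock: 0.23
position: [0.2222, -0.5309, 0.4038]
ee_rot: [0.022, 0.97, 0.241, 0.021]
contact_force: [-0.4, 0.2, -0.2]
width: 0.0757
gripper_force: 0.0
```

Emit:
jog_arm(plan=[{"dx": 0,"dy": 0,"dz": 0,"ax": -0.49,"ay": 0.3,"az": -0.84,"grip": 0.4},{"dx": 0,"dy": 0,"dz": 0,"ax": -0.49,"ay": 0.3,"az": -0.84,"grip": 0.4},{"dx": 0,"dy": 0,"dz": 0,"ax": -0.49,"ay": 0.3,"az": -0.84,"grip": 0.4},{"dx": 0,"dy": 0,"dz": 0,"ax": -0.49,"ay": 0.3,"az": -0.84,"grip": 0.4},{"dx": 0,"dy": 0,"dz": 0,"ax": -0.49,"ay": 0.3,"az": -0.84,"grip": 0.4},{"dx": 0,"dy": 0,"dz": 0,"ax": -0.49,"ay": 0.3,"az": -0.84,"grip": 0.4},{"dx": 0,"dy": 0,"dz": 0,"ax": -0.49,"ay": 0.3,"az": -0.84,"grip": 0.4},{"dx": 0,"dy": 0,"dz": 0,"ax": -0.49,"ay": 0.3,"az": -0.84,"grip": 0.4},{"dx": 0,"dy": 0,"dz": 0,"ax": -0.49,"ay": 0.3,"az": -0.84,"grip": 0.4},{"dx": 0,"dy": 0,"dz": 0,"ax": -0.49,"ay": 0.3,"az": -0.84,"grip": 0.4},{"dx": 0,"dy": 0,"dz": 0,"ax": -0.45,"ay": 0.25,"az": -0.83,"grip": 0.4},{"dx": 0,"dy": 0,"dz": 0,"ax": 0,"ay": 0,"az": 0,"grip": 0.4}])

```text
clock: 1.23
position: [0.221, -0.5307, 0.4037]
ee_rot: [0.247, 0.691, 0.64, 0.227]
contact_force: [-0.4, 0.3, -1.0]
width: 0.0515
gripper_force: 0.0
```

```bash
python3 - <<'E'
from plan import *
Rt=axes(-4.4,39);T=tcp_for([.548,-.229,.137],Rt)
go(T-.09*Rt.as_matrix()[:,2],Rt)
E
```

```text
pos [ 0.221 -0.531  0.404] q [-1.511  0.239  1.67   0.728  1.223 -1.688] F [-0.41   0.327 -1.043] w 0.051462704452239
turn units [0.026 0.025 0.004] max 0.0258542221168844
shift mm in final axes [325.946  67.567 152.867]
shift mm in present axes [326.317  67.284 152.201]
```

Emit:
jog_arm(plan=[{"dx": 32.6,"dy": 6.7,"dz": 15.2,"ax": 0,"ay": 0,"az": 0,"grip": 0.4},{"dx": 32.6,"dy": 6.7,"dz": 15.2,"ax": 0,"ay": 0,"az": 0,"grip": 0.4},{"dx": 32.6,"dy": 6.7,"dz": 15.2,"ax": 0,"ay": 0,"az": 0,"grip": 0.4},{"dx": 32.6,"dy": 6.7,"dz": 15.2,"ax": 0,"ay": 0,"az": 0,"grip": 0.4},{"dx": 32.6,"dy": 6.7,"dz": 15.2,"ax": 0,"ay": 0,"az": 0,"grip": 0.4},{"dx": 32.6,"dy": 6.7,"dz": 15.2,"ax": 0,"ay": 0,"az": 0,"grip": 0.4},{"dx": 32.6,"dy": 6.7,"dz": 15.2,"ax": 0,"ay": 0,"az": 0,"grip": 0.4},{"dx": 32.6,"dy": 6.7,"dz": 15.2,"ax": 0,"ay": 0,"az": 0,"grip": 0.4},{"dx": 32.6,"dy": 6.7,"dz": 15.2,"ax": 0,"ay": 0,"az": 0,"grip": 0.4},{"dx": 32.6,"dy": 6.7,"dz": 15.2,"ax": 0,"ay": 0,"az": 0,"grip": 0.4},{"dx": 0,"dy": 0,"dz": 0,"ax": 0,"ay": 0,"az": 0,"grip": 0.4},{"dx": 0,"dy": 0,"dz": 0,"ax": 0,"ay": 0,"az": 0,"grip": 0.4}])

```text
clock: 2.23
position: [0.395, -0.2148, 0.3274]
ee_rot: [0.246, 0.69, 0.642, 0.226]
contact_force: [0.5, -0.5, 0.2]
width: 0.0512
gripper_force: 0.0
```

```bash
python3 - <<'E'
from plan import *
Rt=axes(-4.4,39);T=tcp_for([.548,-.229,.137],Rt)
go(T,Rt)
d=snap('wrist','w2')
for P in [(.531,-.29,.152),(.541,-.166,.152)]: print(proj(d,np.array(P)))
E
```

```text
pos [ 0.395 -0.215  0.327] q [-0.845  0.04   2.139  0.858  0.616 -1.404] F [ 0.458 -0.468  0.219] w 0.05121447208460856
turn units [0.009 0.008 0.038] max 0.03843421111174904
shift mm in final axes [-2.396 -0.442 89.606]
shift mm in present axes [-2.321 -0.534 89.608]
[283.934 331.558]
[285.39  129.705]
```

View pics/w2.png

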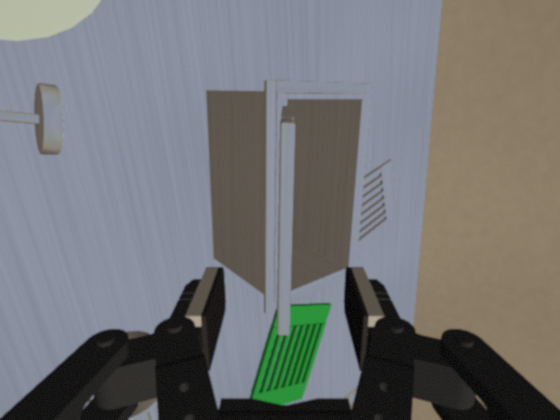

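The wrist view shows the grid's end band edge-on, from (288,122) to (283,335), centred between the fingers and within a few pixels of the prediction. I'll go in with a small yaw correction.

Emit:
jog_arm(plan=[{"dx": -1,"dy": 0,"dz": 15,"ax": 0,"ay": 0,"az": 0.2,"grip": 0.4},{"dx": -1,"dy": 0,"dz": 20,"ax": 0,"ay": 0,"az": 0,"grip": 0.4},{"dx": 0,"dy": 0,"dz": 20,"ax": 0,"ay": 0,"az": 0,"grip": 0.4},{"dx": 0,"dy": 0,"dz": 20,"ax": 0,"ay": 0,"az": 0,"grip": 0.4},{"dx": 0,"dy": 0,"dz": 14,"ax": 0,"ay": 0,"az": 0,"grip": 0.4},{"dx": 0,"dy": 0,"dz": 0,"ax": 0,"ay": 0,"az": 0,"grip": 0.4},{"dx": 0,"dy": 0,"dz": 0,"ax": 0,"ay": 0,"az": 0,"grip": 0.6},{"dx": 0,"dy": 0,"dz": 0,"ax": 0,"ay": 0,"az": 0,"grip": 0.7},{"dx": 0,"dy": 0,"dz": 0,"ax": 0,"ay": 0,"az": 0,"grip": 0.8}])

```text
clock: 3.03
position: [0.45, -0.2249, 0.2596]
ee_rot: [0.246, 0.698, 0.632, 0.228]
contact_force: [0.2, 0.0, -0.8]
width: 0.0175
gripper_force: 0.0
```

Emit:
jog_arm(plan=[{"dx": 0,"dy": 0,"dz": 0,"ax": 0,"ay": 0,"az": 0,"grip": 0.86},{"dx": 0,"dy": 0,"dz": 0,"ax": 0,"ay": 0,"az": 0,"grip": 0.9},{"dx": 0,"dy": 0,"dz": 0,"ax": 0,"ay": 0,"az": 0,"grip": 1},{"dx": 0,"dy": 0,"dz": 0,"ax": 0,"ay": 0,"az": 0,"grip": 1},{"dx": 0,"dy": 0,"dz": 0,"ax": 0,"ay": 0,"az": 0,"grip": 1}], grip_force=60)

```text
clock: 3.45
position: [0.4498, -0.2242, 0.2593]
ee_rot: [0.246, 0.698, 0.633, 0.228]
contact_force: [-5.1, -0.9, 4.9]
width: 0.0071
gripper_force: 58.8
```

Gripped at 7 mm. I'll lift up and slightly back, so the grid separates from both the wall and the rim.

Emit:
jog_arm(plan=[{"dx": 0,"dy": 2,"dz": -4.5,"ax": 0,"ay": 0,"az": 0,"grip": 1},{"dx": 0,"dy": 4,"dz": -9,"ax": 0,"ay": 0,"az": 0,"grip": 1},{"dx": 0,"dy": 6,"dz": -13.5,"ax": 0,"ay": 0,"az": 0,"grip": 1},{"dx": 0,"dy": 8,"dz": -18,"ax": 0,"ay": 0,"az": 0,"grip": 1},{"dx": 0,"dy": 8,"dz": -18,"ax": 0,"ay": 0,"az": 0,"grip": 1},{"dx": 0,"dy": 8,"dz": -18,"ax": 0,"ay": 0,"az": 0,"grip": 1},{"dx": 0,"dy": 8,"dz": -18,"ax": 0,"ay": 0,"az": 0,"grip": 1},{"dx": 0,"dy": 8,"dz": -18,"ax": 0,"ay": 0,"az": 0,"grip": 1},{"dx": 0,"dy": 8,"dz": -18,"ax": 0,"ay": 0,"az": 0,"grip": 1},{"dx": 0,"dy": 4,"dz": -9,"ax": 0,"ay": 0,"az": 0,"grip": 1},{"dx": 0,"dy": 0,"dz": 0,"ax": 0,"ay": 0,"az": 0,"grip": 1},{"dx": 0,"dy": 0,"dz": 0,"ax": 0,"ay": 0,"az": 0,"grip": 1}])

```text
clock: 4.45
position: [0.4088, -0.2212, 0.4102]
ee_rot: [0.244, 0.698, 0.633, 0.228]
contact_force: [-0.1, 0.2, -4.3]
width: 0.0072
gripper_force: 58.7
```

```bash
python3 - <<'E'
from plan import *
from geo import O,x,y,yaw
# target: pre-place pose, foot 40mm above the mat
for th in (5,20):
    psi=yaw-90; Rt=axes(psi,-th); zt=Rt.as_matrix()[:,2]
    foot=O-.045*x+np.array([0,0,.005]); T=foot-zt*(.155+.171); print(th,psi,foot,T)
    go(T+[0,0,.06],Rt)
E
```

```text
5 80.73837000449888 [0.5466 0.1591 0.005 ] [0.5512 0.1871 0.3298]
pos [ 0.4088 -0.2212  0.4102] q [-0.8269 -0.0322  1.9703  0.6529  0.7793 -1.1046] F [-0.0539  0.1932 -4.3025] w 0.007245021606803272
turn units [  5.9466   4.2235 -14.0368] max 14.036826845423112
shift mm in final axes [-74.8079 426.1035 -16.7673]
shift mm in present axes [419.6863  65.066   84.0913]
20 80.73837000449888 [0.5466 0.1591 0.005 ] [0.5645 0.2691 0.3113]
pos [ 0.4088 -0.2212  0.4102] q [-0.8269 -0.0322  1.9703  0.6529  0.7793 -1.1046] F [-0.0539  0.1932 -4.3025] w 0.007245021606803272
turn units [  7.9217   2.3948 -14.7114] max 14.71135406268624
shift mm in final axes [ -74.8079  491.6196 -137.5879]
shift mm in present axes [502.4077  57.3529 102.536 ]
```

Lifted: the weight is felt and the centre is at about 0.23 m. I'll traverse left, then turn.

Emit:
jog_arm(plan=[{"dx": 12,"dy": 4,"dz": -5,"ax": 0,"ay": 0,"az": 0,"grip": 1},{"dx": 25,"dy": 5,"dz": -6,"ax": 0,"ay": 0,"az": 0,"grip": 1},{"dx": 32,"dy": 5,"dz": -6,"ax": 0,"ay": 0,"az": 0,"grip": 1},{"dx": 32,"dy": 5,"dz": -6,"ax": 0,"ay": 0,"az": 0,"grip": 1},{"dx": 32,"dy": 0,"dz": 0,"ax": 0,"ay": 0,"az": 0,"grip": 1},{"dx": 32,"dy": 0,"dz": 0,"ax": 0,"ay": 0,"az": 0,"grip": 1},{"dx": 32,"dy": 0,"dz": 0,"ax": 0,"ay": 0,"az": 0,"grip": 1},{"dx": 25,"dy": 0,"dz": 0,"ax": 0,"ay": 0,"az": 0,"grip": 1},{"dx": 12,"dy": 0,"dz": 0,"ax": 0,"ay": 0,"az": 0,"grip": 1},{"dx": 0,"dy": 0,"dz": 0,"ax": 0,"ay": 0,"az": 0,"grip": 1}])

```text
clock: 5.28
position: [0.4307, 0.0139, 0.44]
ee_rot: [0.241, 0.697, 0.635, 0.228]
contact_force: [-0.9, -1.0, -3.6]
width: 0.0068
gripper_force: 58.7
```

Emit:
jog_arm(plan=[{"dx": 0,"dy": 0,"dz": 0,"ax": 0.23,"ay": 0.07,"az": -0.43,"grip": 1},{"dx": 0,"dy": 0,"dz": 0,"ax": 0.46,"ay": 0.14,"az": -0.86,"grip": 1},{"dx": 0,"dy": 0,"dz": 0,"ax": 0.46,"ay": 0.14,"az": -0.86,"grip": 1},{"dx": 0,"dy": 0,"dz": 0,"ax": 0.46,"ay": 0.14,"az": -0.86,"grip": 1},{"dx": 0,"dy": 0,"dz": 0,"ax": 0.46,"ay": 0.14,"az": -0.86,"grip": 1},{"dx": 0,"dy": 0,"dz": 0,"ax": 0.46,"ay": 0.14,"az": -0.86,"grip": 1},{"dx": 0,"dy": 0,"dz": 0,"ax": 0.46,"ay": 0.14,"az": -0.86,"grip": 1},{"dx": 0,"dy": 0,"dz": 0,"ax": 0.46,"ay": 0.14,"az": -0.86,"grip": 1},{"dx": 0,"dy": 0,"dz": 0,"ax": 0.46,"ay": 0.14,"az": -0.86,"grip": 1},{"dx": 0,"dy": 0,"dz": 0,"ax": 0.46,"ay": 0.14,"az": -0.86,"grip": 1},{"dx": 0,"dy": 0,"dz": 0,"ax": 0.46,"ay": 0.14,"az": -0.86,"grip": 1},{"dx": 0,"dy": 0,"dz": 0,"ax": 0.46,"ay": 0.14,"az": -0.86,"grip": 1},{"dx": 0,"dy": 0,"dz": 0,"ax": 0.46,"ay": 0.14,"az": -0.86,"grip": 1},{"dx": 0,"dy": 0,"dz": 0,"ax": 0.46,"ay": 0.14,"az": -0.86,"grip": 1},{"dx": 0,"dy": 0,"dz": 0,"ax": 0.46,"ay": 0.14,"az": -0.86,"grip": 1},{"dx": 0,"dy": 0,"dz": 0,"ax": 0.46,"ay": 0.14,"az": -0.86,"grip": 1},{"dx": 0,"dy": 0,"dz": 0,"ax": 0.46,"ay": 0.14,"az": -0.86,"grip": 1},{"dx": 0,"dy": 0,"dz": 0,"ax": 0.46,"ay": 0.14,"az": -0.86,"grip": 1},{"dx": 0,"dy": 0,"dz": 0,"ax": 0,"ay": 0,"az": 0,"grip": 1}])

```text
clock: 6.87
position: [0.4322, 0.0113, 0.4409]
ee_rot: [-0.02, 0.061, 0.982, -0.18]
contact_force: [-0.1, 1.5, -4.4]
width: 0.0075
gripper_force: 58.8
```

```bash
cat > pre.py <<'E'
from plan import *
from geo import O,x,y,yaw
import sys
def pre(th,fx,h):
    Rt=axes(yaw-90,-th); zt=Rt.as_matrix()[:,2]
    T=O+fx*x+np.array([0,0,.005+h])-zt*(.155+.171); go(T,Rt)
    p,r,s=cur(); f=p+r.as_matrix()[:,2]*.326-O; print('foot in mat',f@x,f@y,f[2],'tilt',np.degrees(np.arccos(-r.as_matrix()[2,2])))
if __name__=='__main__': pre(*map(float,sys.argv[1:]))
E
python3 pre.py 20 -.06 .04
```

```text
pos [0.4322 0.0113 0.4409] q [ 0.0198  0.0725  1.7046 -0.3593  1.4461 -1.3663] F [-0.1151  1.5057 -4.4029] w 0.007498635685347093
turn units [-0.1367 -0.0449  0.3589] max 0.3588684372700475
shift mm in final axes [-89.1274 275.6845  -5.0856]
shift mm in present axes [-99.3866 272.0377  -9.4497]
foot in mat -0.32519681363716757 0.09057131023229725 0.13615117085386513 tilt 20.82659914041821
```

Emit:
jog_arm(plan=[{"dx": 0,"dy": 0,"dz": 0,"ax": -0.14,"ay": -0.04,"az": 0.36,"grip": 1},{"dx": -6,"dy": 18,"dz": 0,"ax": 0,"ay": 0,"az": 0,"grip": 1},{"dx": -11,"dy": 34,"dz": 0,"ax": 0,"ay": 0,"az": 0,"grip": 1},{"dx": -11,"dy": 34,"dz": 0,"ax": 0,"ay": 0,"az": 0,"grip": 1},{"dx": -11,"dy": 34,"dz": -1,"ax": 0,"ay": 0,"az": 0,"grip": 1},{"dx": -11,"dy": 34,"dz": -1,"ax": 0,"ay": 0,"az": 0,"grip": 1},{"dx": -11,"dy": 34,"dz": -1,"ax": 0,"ay": 0,"az": 0,"grip": 1},{"dx": -11,"dy": 34,"dz": -1,"ax": 0,"ay": 0,"az": 0,"grip": 1},{"dx": -11,"dy": 34,"dz": -1,"ax": 0,"ay": 0,"az": 0,"grip": 1},{"dx": -6,"dy": 20,"dz": 0,"ax": 0,"ay": 0,"az": 0,"grip": 1},{"dx": 0,"dy": 0,"dz": 0,"ax": 0,"ay": 0,"az": 0,"grip": 1},{"dx": 0,"dy": 0,"dz": 0,"ax": 0,"ay": 0,"az": 0,"grip": 1}])

```text
clock: 7.87
position: [0.563, 0.2547, 0.3509]
ee_rot: [-0.014, 0.081, 0.981, -0.173]
contact_force: [-0.6, -1.0, -3.6]
width: 0.0075
gripper_force: 59.3
```

```bash
python3 pre.py 20 -.06 .006; python3 - <<'E'
from h import *
a=snap('scene','s1')['image'][...,::-1];b=snap('top','t1')['image'][...,::-1]
A=cv2.resize(a[190:390,270:470],None,fx=2,fy=2,interpolation=cv2.INTER_CUBIC)
B=cv2.resize(b[130:290,140:240],None,fx=3.5,fy=3.5,interpolation=cv2.INTER_CUBIC)
C=np.zeros((560,755,3),np.uint8);C[:400,:400]=A;C[:,405:]=B;cv2.imwrite('pics/c3.png',C)
E
```

```text
pos [0.563  0.2547 0.3509] q [ 0.4018  0.4359  1.4218 -0.2944  1.4797 -0.9481] F [-0.5979 -1.0302 -3.6132] w 0.007474159231502468
turn units [ 0.0029  0.0011 -0.0317] max 0.03171805597441922
shift mm in final axes [ 0.8468 11.0496 31.7286]
shift mm in present axes [ 0.8873 11.0372 31.7319]
foot in mat -0.05943955692844831 -0.0008854114481707306 0.04456095094490875 tilt 19.98283011578007
```

View pics/c3.png

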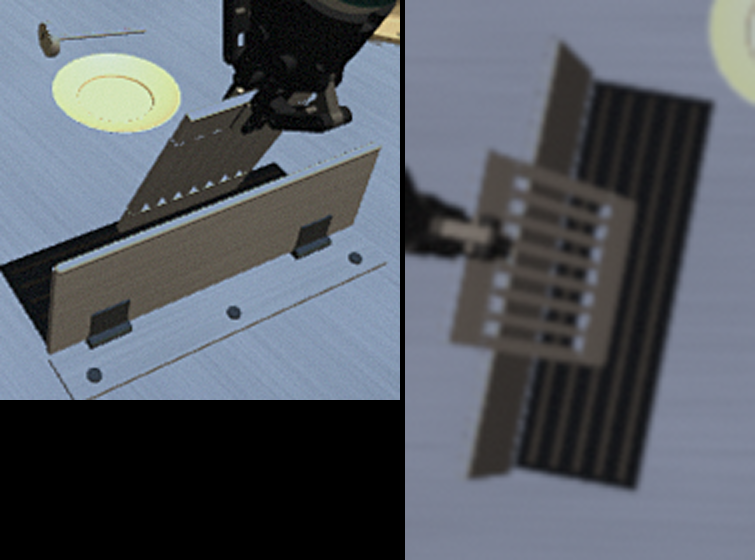

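The grid is held square to the mat: its foot edge runs about 10.5° in the image against 11.2° for the mat edge. It hangs over the middle of the mat with nothing else near. I'll check the foot position, then descend gently.

```bash
python3 - <<'E'
from geo import *
t=load('t1')
for p in [(633,203),(603,365)]:
    P=onz(t,140+(p[0]-405)/3.5,130+p[1]/3.5,.045)-O;print(P@x,P@y)
E
```

```text
-0.06004573009476455 -0.061279420155649994
-0.062195500912156726 0.0665469668667658
```

Emit:
jog_arm(plan=[{"dx": 0,"dy": 4,"dz": 11,"ax": 0,"ay": 0,"az": 0,"grip": 1},{"dx": 0,"dy": 4,"dz": 11,"ax": 0,"ay": 0,"az": 0,"grip": 1},{"dx": 0,"dy": 2,"dz": 5,"ax": 0,"ay": 0,"az": 0,"grip": 1},{"dx": 0,"dy": 0,"dz": 0,"ax": 0,"ay": 0,"az": 0,"grip": 1},{"dx": 0,"dy": 0,"dz": 0,"ax": 0,"ay": 0,"az": 0,"grip": 1}])

```text
clock: 8.38
position: [0.5621, 0.2537, 0.3238]
ee_rot: [-0.013, 0.081, 0.981, -0.174]
contact_force: [0.4, -0.4, -3.3]
width: 0.0073
gripper_force: 59.3
```

```bash
python3 pre.py 20 -.06 0.0; python3 -c "
from plan import *;print(cur()[2]['moment'])"
```

```text
pos [0.5621 0.2537 0.3238] q [ 0.4016  0.4532  1.4637 -0.2988  1.423  -0.9302] F [ 0.4483 -0.4325 -3.2811] w 0.007300068998613721
turn units [-0.0143  0.014  -0.0354] max 0.03537200509158914
shift mm in final axes [ 0.1112  4.8744 11.4527]
shift mm in present axes [ 0.1461  4.891  11.4452]
foot in mat -0.06112259880494841 -0.0005878979643377229 0.017597091030184475 tilt 20.08610763444762
[ 0.422 -0.106  0.002]
```

Foot measured at x ≈ −61 mm, matching the arm's figure, so the grasp depth is right. I'll lower to about 5 mm above the mat and move towards the guard.

Emit:
jog_arm(plan=[{"dx": 0,"dy": 2,"dz": 5.5,"ax": 0,"ay": 0,"az": 0,"grip": 1},{"dx": 0,"dy": 6.6,"dz": -2.4,"ax": 0,"ay": 0,"az": 0,"grip": 1},{"dx": 0,"dy": 4.7,"dz": -1.7,"ax": 0,"ay": 0,"az": 0,"grip": 1},{"dx": 0,"dy": 0,"dz": 0,"ax": 0,"ay": 0,"az": 0,"grip": 1},{"dx": 0,"dy": 0,"dz": 0,"ax": 0,"ay": 0,"az": 0,"grip": 1}])

```text
clock: 8.8
position: [0.5646, 0.2666, 0.3188]
ee_rot: [-0.012, 0.081, 0.981, -0.173]
contact_force: [0.1, -0.4, -3.3]
width: 0.0071
gripper_force: 59.4
```

Emit:
jog_arm(plan=[{"dx": 0,"dy": 1.9,"dz": -0.7,"ax": 0,"ay": 0,"az": 0,"grip": 1},{"dx": 0,"dy": 0,"dz": 0,"ax": 0,"ay": 0,"az": 0,"grip": 1},{"dx": 0,"dy": 0,"dz": 0,"ax": 0,"ay": 0,"az": 0,"grip": 1}])

```text
clock: 9.05
position: [0.5647, 0.268, 0.3187]
ee_rot: [-0.012, 0.081, 0.981, -0.174]
contact_force: [-0.0, 0.2, -4.6]
width: 0.0073
gripper_force: 59.4
```

Emit:
jog_arm(plan=[{"dx": 0,"dy": 1.9,"dz": -0.7,"ax": 0,"ay": 0,"az": 0,"grip": 1},{"dx": 0,"dy": 0,"dz": 0,"ax": 0,"ay": 0,"az": 0,"grip": 1},{"dx": 0,"dy": 0,"dz": 0,"ax": 0,"ay": 0,"az": 0,"grip": 1}])

```text
clock: 9.3
position: [0.5651, 0.27, 0.3186]
ee_rot: [-0.012, 0.081, 0.981, -0.174]
contact_force: [-0.9, 0.3, -4.1]
width: 0.0074
gripper_force: 59.4
```

Emit:
jog_arm(plan=[{"dx": 0,"dy": 1.4,"dz": -0.5,"ax": 0,"ay": 0,"az": 0,"grip": 1},{"dx": 0,"dy": 0,"dz": 0,"ax": 0,"ay": 0,"az": 0,"grip": 1},{"dx": 0,"dy": 0,"dz": 0,"ax": 0,"ay": 0,"az": 0,"grip": 1}])

```text
clock: 9.55
position: [0.5653, 0.2714, 0.3185]
ee_rot: [-0.012, 0.081, 0.981, -0.174]
contact_force: [0.9, 0.1, -3.5]
width: 0.0073
gripper_force: 59.3
```

Emit:
jog_arm(plan=[{"dx": 0,"dy": 1.4,"dz": -0.5,"ax": 0,"ay": 0,"az": 0,"grip": 1},{"dx": 0,"dy": 0,"dz": 0,"ax": 0,"ay": 0,"az": 0,"grip": 1},{"dx": 0,"dy": 0,"dz": 0,"ax": 0,"ay": 0,"az": 0,"grip": 1}])

```text
clock: 9.8
position: [0.5656, 0.2729, 0.3185]
ee_rot: [-0.012, 0.081, 0.981, -0.174]
contact_force: [0.8, -0.0, -3.7]
width: 0.0076
gripper_force: 59.3
```

Emit:
jog_arm(plan=[{"dx": 0,"dy": 1.4,"dz": -0.5,"ax": 0,"ay": 0,"az": 0,"grip": 1},{"dx": 0,"dy": 0,"dz": 0,"ax": 0,"ay": 0,"az": 0,"grip": 1},{"dx": 0,"dy": 0,"dz": 0,"ax": 0,"ay": 0,"az": 0,"grip": 1}])

```text
clock: 10.05
position: [0.5658, 0.2744, 0.3185]
ee_rot: [-0.012, 0.081, 0.981, -0.174]
contact_force: [-0.8, 0.2, -3.2]
width: 0.0073
gripper_force: 59.3
```

Emit:
jog_arm(plan=[{"dx": 0,"dy": 1.4,"dz": -0.5,"ax": 0,"ay": 0,"az": 0,"grip": 1},{"dx": 0,"dy": 0,"dz": 0,"ax": 0,"ay": 0,"az": 0,"grip": 1},{"dx": 0,"dy": 0,"dz": 0,"ax": 0,"ay": 0,"az": 0,"grip": 1}])

```text
clock: 10.3
position: [0.566, 0.2757, 0.3185]
ee_rot: [-0.012, 0.081, 0.981, -0.174]
contact_force: [-0.6, 0.2, -3.0]
width: 0.0072
gripper_force: 59.4
```

```bash
python3 pre.py 20 -.04 0.0; python3 - <<'E'
from h import *
a=snap('scene','s2')['image'][...,::-1];b=snap('top','t2')['image'][...,::-1]
A=cv2.resize(a[190:390,270:470],None,fx=2,fy=2,interpolation=cv2.INTER_CUBIC)
B=cv2.resize(b[130:290,140:240],None,fx=3.5,fy=3.5,interpolation=cv2.INTER_CUBIC)
C=np.zeros((560,755,3),np.uint8);C[:400,:400]=A;C[:,405:]=B;cv2.imwrite('pics/c4.png',C)
E
```

```text
pos [0.566  0.2757 0.3185] q [ 0.43    0.4771  1.4359 -0.2932  1.4334 -0.9055] F [-0.6234  0.1682 -3.0058] w 0.007195729585432941
turn units [-0.0108  0.0257 -0.0347] max 0.03467470318772363
shift mm in final axes [0.3898 0.7938 7.3271]
shift mm in present axes [0.4124 0.8006 7.3252]
foot in mat -0.03858848861738664 -0.001268069661978885 0.012285117450812566 tilt 20.06586075838245
```

No contact yet, with the foot centre at x = −39 mm. From here every guard angle gives a lean of about 17 to 30°, so I'll set the foot down at this spot and then tilt towards the guard.

Emit:
jog_arm(plan=[{"dx": 0,"dy": 0.7,"dz": 1.9,"ax": 0,"ay": 0,"az": 0,"grip": 1},{"dx": 0,"dy": 0.5,"dz": 1.4,"ax": 0,"ay": 0,"az": 0,"grip": 1},{"dx": 0,"dy": 0,"dz": 0,"ax": 0,"ay": 0,"az": 0,"grip": 1},{"dx": 0,"dy": 0,"dz": 0,"ax": 0,"ay": 0,"az": 0,"grip": 1}])

```text
clock: 10.73
position: [0.566, 0.2751, 0.315]
ee_rot: [-0.013, 0.081, 0.981, -0.175]
contact_force: [-0.6, -3.9, -2.8]
width: 0.0073
gripper_force: 59.4
```

Emit:
jog_arm(plan=[{"dx": 0,"dy": 0.4,"dz": 1,"ax": 0,"ay": 0,"az": 0,"grip": 1},{"dx": 0,"dy": 0,"dz": 0,"ax": 0,"ay": 0,"az": 0,"grip": 1},{"dx": 0,"dy": 0,"dz": 0,"ax": 0,"ay": 0,"az": 0,"grip": 1}])

```text
clock: 10.98
position: [0.566, 0.2751, 0.3142]
ee_rot: [-0.012, 0.081, 0.981, -0.175]
contact_force: [-0.6, -5.1, 0.0]
width: 0.0073
gripper_force: 59.6
```

Emit:
jog_arm(plan=[{"dx": 0,"dy": 0.4,"dz": 1,"ax": 0,"ay": 0,"az": 0,"grip": 1},{"dx": 0,"dy": 0,"dz": 0,"ax": 0,"ay": 0,"az": 0,"grip": 1},{"dx": 0,"dy": 0,"dz": 0,"ax": 0,"ay": 0,"az": 0,"grip": 1}])

```text
clock: 11.23
position: [0.566, 0.2749, 0.3135]
ee_rot: [-0.012, 0.081, 0.981, -0.175]
contact_force: [-1.6, -6.2, 1.7]
width: 0.0071
gripper_force: 59.9
```

```bash
python3 pre.py 20 -.04 0.0; python3 - <<'E'
from h import *
s=sensors.get_state();print(s['contact_force'],s['moment'])
a=snap('scene','s3')['image'][...,::-1];b=snap('top','t3')['image'][...,::-1]
A=cv2.resize(a[210:370,300:430],None,fx=3,fy=3,interpolation=cv2.INTER_CUBIC)
B=cv2.resize(b[130:290,140:240],None,fx=3.5,fy=3.5,interpolation=cv2.INTER_CUBIC)
C=np.zeros((560,750,3),np.uint8);C[:480,:390]=A;C[:,400:]=B;cv2.imwrite('pics/c5.png',C)
E
```

```text
pos [0.566  0.2749 0.3135] q [ 0.4295  0.4807  1.4434 -0.296   1.4239 -0.902 ] F [-1.5929 -6.2073  1.7468] w 0.007070979212540893
turn units [-0.0353  0.0293 -0.0382] max 0.03824676743316154
shift mm in final axes [ 0.4971 -0.1685  2.3086]
shift mm in present axes [ 0.5035 -0.162   2.3077]
foot in mat -0.04018617132588957 -0.0014961657041825437 0.007528536471401837 tilt 20.213093266654955
[-1.59287551 -6.20730808  1.74678159] [-1.06468337  0.20349646  0.09779391]
```

View pics/c5.png

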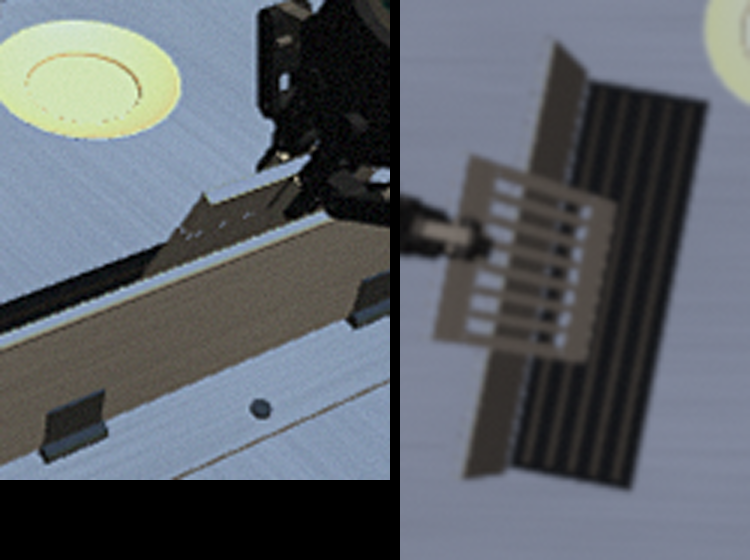

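The top edge of the guard lies along the grid's slats, and the force and moment put this contact at the guard. The foot is about 1 mm above the mat. I'll slide down along the grid's own axis to find the mat.

Emit:
jog_arm(plan=[{"dx": 0,"dy": -0.2,"dz": 1,"ax": 0,"ay": 0,"az": 0,"grip": 1},{"dx": 0,"dy": 0,"dz": 0,"ax": 0,"ay": 0,"az": 0,"grip": 1},{"dx": 0,"dy": 0,"dz": 0,"ax": 0,"ay": 0,"az": 0,"grip": 1}])

```text
clock: 11.58
position: [0.5659, 0.2745, 0.3126]
ee_rot: [-0.012, 0.081, 0.981, -0.175]
contact_force: [0.3, -5.7, 2.1]
width: 0.0076
gripper_force: 60.1
```

Emit:
jog_arm(plan=[{"dx": 0,"dy": 0,"dz": 1,"ax": 0,"ay": 0,"az": 0,"grip": 1},{"dx": 0,"dy": 0,"dz": 0,"ax": 0,"ay": 0,"az": 0,"grip": 1},{"dx": 0,"dy": 0,"dz": 0,"ax": 0,"ay": 0,"az": 0,"grip": 1}])

```text
clock: 11.83
position: [0.566, 0.2743, 0.3123]
ee_rot: [-0.012, 0.081, 0.981, -0.175]
contact_force: [-0.7, -4.2, 5.1]
width: 0.0071
gripper_force: 60.4
```

```bash
python3 pre.py 20 -.04 0.0; python3 - <<'E'
from h import *
s=sensors.get_state();print(s['contact_force'],s['moment'])
E
```

```text
pos [0.566  0.2743 0.3123] q [ 0.4286  0.4808  1.4462 -0.296   1.4198 -0.9018] F [-0.7257 -4.2283  5.1469] w 0.007098369734277257
turn units [-0.0264  0.0362 -0.041 ] max 0.04099471432382184
shift mm in final axes [0.5793 0.02   1.0183]
shift mm in present axes [0.5832 0.0203 1.016 ]
foot in mat -0.04051805037396411 -0.0018133319363022576 0.006276001627324723 tilt 20.159867225493148
[-0.72569001 -4.22826996  5.14687673] [-1.15015544  0.43174138  0.00495459]
```

The mat is now felt too: the height stopped yielding, Fz is about +9 N relative to hanging, and the corner is at z ≈ 5 mm. I'll hold, then let go slowly.

Emit:
jog_arm(plan=[{"dx": 0,"dy": 0,"dz": 0,"ax": 0,"ay": 0,"az": 0,"grip": 1},{"dx": 0,"dy": 0,"dz": 0,"ax": 0,"ay": 0,"az": 0,"grip": 1},{"dx": 0,"dy": 0,"dz": 0,"ax": 0,"ay": 0,"az": 0,"grip": 1},{"dx": 0,"dy": 0,"dz": 0,"ax": 0,"ay": 0,"az": 0,"grip": 1}], grip_force=20)

```text
clock: 12.17
position: [0.566, 0.2743, 0.3123]
ee_rot: [-0.012, 0.081, 0.981, -0.175]
contact_force: [-1.7, -5.7, 5.4]
width: 0.0073
gripper_force: 60.4
```

Emit:
jog_arm(plan=[{"dx": 0,"dy": 0,"dz": 0,"ax": 0,"ay": 0,"az": 0,"grip": 0.9},{"dx": 0,"dy": 0,"dz": 0,"ax": 0,"ay": 0,"az": 0,"grip": 0.86},{"dx": 0,"dy": 0,"dz": 0,"ax": 0,"ay": 0,"az": 0,"grip": 0.82},{"dx": 0,"dy": 0,"dz": 0,"ax": 0,"ay": 0,"az": 0,"grip": 0.75},{"dx": 0,"dy": 0,"dz": 0,"ax": 0,"ay": 0,"az": 0,"grip": 0.68},{"dx": 0,"dy": 0,"dz": 0,"ax": 0,"ay": 0,"az": 0,"grip": 0.6},{"dx": 0,"dy": 0,"dz": 0,"ax": 0,"ay": 0,"az": 0,"grip": 0.6}])

```text
clock: 12.75
position: [0.566, 0.2753, 0.3109]
ee_rot: [-0.012, 0.081, 0.981, -0.173]
contact_force: [1.3, 1.1, -0.2]
width: 0.0343
gripper_force: 0.0
```

```bash
python3 - <<'E'
from h import *
s=sensors.get_state();print(s['contact_force'],s['moment'])
a=snap('scene','s4')['image'][...,::-1];b=snap('top','t4')['image'][...,::-1]
A=cv2.resize(a[210:370,300:430],None,fx=3,fy=3,interpolation=cv2.INTER_CUBIC)
B=cv2.resize(b[130:290,140:240],None,fx=3.5,fy=3.5,interpolation=cv2.INTER_CUBIC)
C=np.zeros((560,750,3),np.uint8);C[:480,:390]=A;C[:,400:]=B;cv2.imwrite('pics/c6.png',C)
E
```

```text
[ 1.25143082  1.14714632 -0.15738208] [ 0.18286269 -0.03950747 -0.01373802]
```

View pics/c6.png

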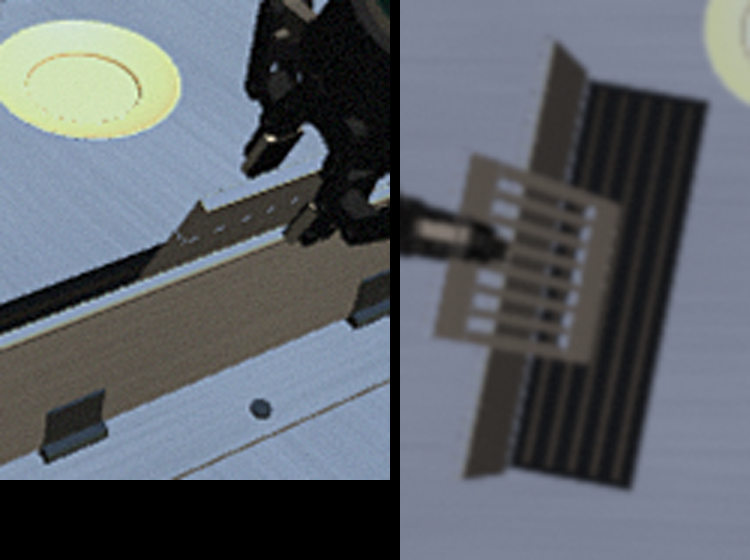

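The grid stands leaning on the guard with the fingers off it on both sides and zero force. Its top edge runs from (470,155) to (436,337) in the top crop, parallel to the guard. I'll retreat along the fingers.

Emit:
jog_arm(plan=[{"dx": 0,"dy": 0,"dz": -8,"ax": 0,"ay": 0,"az": 0,"grip": 0.6},{"dx": 0,"dy": 0,"dz": -15,"ax": 0,"ay": 0,"az": 0,"grip": 0.6},{"dx": 0,"dy": 0,"dz": -20,"ax": 0,"ay": 0,"az": 0,"grip": 0.6},{"dx": 0,"dy": 0,"dz": -25,"ax": 0,"ay": 0,"az": 0,"grip": 0.6},{"dx": 0,"dy": 0,"dz": -25,"ax": 0,"ay": 0,"az": 0,"grip": 0.6},{"dx": 0,"dy": 0,"dz": -15,"ax": 0,"ay": 0,"az": 0,"grip": 0.6},{"dx": 0,"dy": 0,"dz": 0,"ax": 0,"ay": 0,"az": 0,"grip": 0.6},{"dx": 0,"dy": 0,"dz": 0,"ax": 0,"ay": 0,"az": 0,"grip": 0.6}])

```text
clock: 13.52
position: [0.5715, 0.3119, 0.4134]
ee_rot: [-0.011, 0.081, 0.982, -0.173]
contact_force: [-0.2, -0.7, -0.5]
width: 0.0343
gripper_force: 0.0
```

```bash
python3 - <<'E'
from h import *
print(sensors.get_state()['contact_force'])
a=snap('scene','s5')['image'][...,::-1];b=snap('top','t5')['image'][...,::-1]
A=cv2.resize(a[120:380,90:470],None,fx=1.1,fy=1.1)
B=cv2.resize(b[90:290,140:480],None,fx=1.1,fy=1.1)
C=np.zeros((560,760,3),np.uint8);C[:A.shape[0],:A.shape[1]]=A;C[300:300+B.shape[0],:B.shape[1]]=B
D=cv2.resize(b[130:290,140:240],None,fx=3.2,fy=3.2,interpolation=cv2.INTER_CUBIC);C[:D.shape[0],430:430+D.shape[1]]=D;cv2.imwrite('pics/c7.png',C)
E
```

```text
[-0.24207735 -0.67073491 -0.5098991 ]
```

View pics/c7.png

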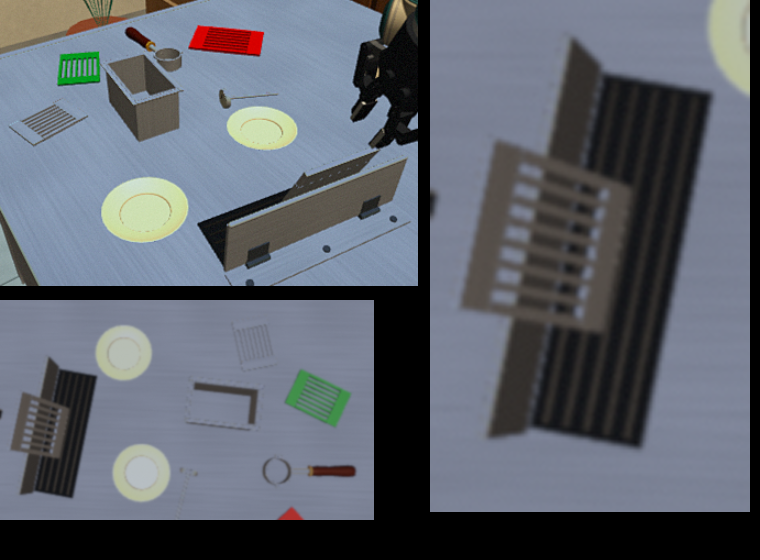

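The grid leans alone on the guard, square to it, with its top edge from (497,140) to (462,308) in the crop. The pan and the bystanders are in place and the hand is clear, so I'm handing in.

```bash
python3 -c "
from rig import manip;print(manip.sign_off())"
```

```text
the job is handed in; nothing more can be done
None
```

The grid is out of the pan and leaning on the splash guard at about 20° from upright, released, with the pan and the other items unmoved in the last pictures; I handed the job in at about 13.6 s, and sign-off returned no verdict.

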